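# Hold a drive module against its sprung earthing bar

## Robot

A 7-joint arm with a two-finger parallel gripper is mounted at the origin on the work surface. World frame = base frame: x ahead of the robot, y to its left, z up, the work surface at z = 0. Lengths are in m, angles in rad, forces in N, time in s.
With the tool pointing down it reaches from about 0.35 to 0.9 m from the base axis. Payload 8.1 kg.
Tool frame: the origin (TCP) lies midway between the tips of the shut fingers; the grasp point (between the pads) lies arm.grip_point_offset behind it (arm.grip_point_offset is the distance from the TCP to the grasp point, in m); y points along the fingers, z is the direction in which the jaws open and shut, and the axes are right-handed (so a half turn about y gives the same grasp; the last joint's range is limited). The gripper opens to 92 mm and grips with 3 to 60 N. Pads are 19 mm wide; open, the fingers measure 130 mm over their backs; the gripper's body (75 mm by 190 mm) begins 47 mm behind the grasp point.
Start: joints at [-1.257, 0.434, 0.025, 1.573, -0.012, 1.134, -0.075], TCP at [0.253, 0.571, 0.227] pointing down, gripper open.
Joint ranges: [-2.62, 2.62], [-0.44, 2.09], [-1.27, 1.32], [0.08, 2.57], [-1.32, 4.46], [0.12, 2], [-2.74, 2.74]. Speed limits (rad/s): [2.22, 2.22, 3.01, 3.01, 3.14, 3.14, 3.14].

## Interface

Orientations are given as a rotation vector (axis times angle).
In Python, from cell import arm, get_image, camera_info gives the robot as it stands.
- The arm moves only by the tool carry_out, never from a script. Its argument "steps" is one flat list of numbers, 5 for each row, row after row: the opening, from 0 (shut) to 1 (fully open), then the shift along the world's x, y, z in units of 0.1 m (1.0 is 0.1 m), then the turn about the world's z in units of 45 degrees (1.0 is 45 degrees). In form: [hand, dx, dy, dz, spin, hand, dx, dy, dz, spin, ...]. A call has 1 to 12 rows; each row is the pose to reach, as a shift and turn from the pose commanded when the call began; what a row does not reach only later rows make up. A row lasts 1/10 s, in which the tool goes at most 50 mm and 8.59 degrees, less where a joint would pass 70% of its speed; a pose out of reach is approached as far as the arm can. A call with a number of a shift or a turn outside -1 to 1 is refused whole. A call with a gripper value outside its range is refused whole. The fingers move at their own pace and stop on an object; "grip_force" is the grip in N (left out, the last holds). Time passes only in rows, so rows that repeat a pose let the fingers close. It gives the time, the measured TCP pose, the force and the opening at its end, in the units of the state.
- arm.observe(): the state, without advancing time (a new reading comes with each control period).
- get_image(name): name is "side" or "top"; returns (picture, depth): 384x512x3 uint8, red, green, blue; 384x512 float32, m along the optical axis (not along the pixel's ray), 0 where there is no reading.
- camera_info(name): a dict with "fovy" (degrees; the focal length in pixels is half the picture's height over the tangent of half this angle, whatever the lens; pixels are square), "cx", "cy" (the principal point, pixels), "R" (3x3) and "t" (3): a world point X has camera coordinates R X + t. Camera axes: x right, y down, z forward; pixel columns grow to the right and rows downward; lengths in m; the calibration is good to about 2 mm. A picture is of the moment at which its call begins. camera_info takes no time and is no camera call.
- arm.sign_off(): hands the job in, once; it reports no verdict.
The state is a dict: "clock": time; "joints": joint angles; "dq": joint speeds; "joint_efforts": joint torques, N m; "position": TCP position; "ee_rot": TCP orientation; "force": force on the tool from outside, world axes, zero at the start; "ft_torque": the same for the moment, N m; "width": opening from 0.0 (shut) to 1.0 (fully open).
Only numpy, scipy, OpenCV 4.12 (cv2) and the standard library are available. Lean on these libraries where they do the work, as an engineer would, in place of code of your own. Each camera call takes 0.05 s, during which the arm holds its last target. There are 200 camera calls.

## Task

First set the collar of the parked torque driver to 3. Then stand the dark drive module flat on the mounting plate between the two low guide rails, brass back towards the brass earthing bar, and press it squarely against the bar until the bar's pointer stands in the green zone, without pushing the bar on to the end of the red. Finish while still holding it pressed there, steady, so that I can screw it down; leave the other things on the table where they are.

Things in the scene. Friction and masses are not known exactly. Their poses are not given: they have to be found in the camera images.
- stand: Fixed stand with a blue torque driver parked handle up; origin at the centre of its 90 x 90 mm foot on the table, z up. A round white scale plate, 92 mm across, lies level with its upper face 100 mm above the table; on it four groups of black dots, one to four dots, stand for the settings 1 to 4. Seen from the axis they lie at +0.75, +0.25, -0.25 and -0.75 rad from the stand's own +x axis (positive anticlockwise from above), so the numbers grow clockwise.
- collar_grip (a point): Point on the vertical axis of the torque driver's grey knurled setting collar, at a good height to grip, 125 mm above the table. The collar is a round cylinder 36 mm across, from 102 to 140 mm above the table, nothing above it; a red stripe on its top and a red nose at its foot (reaching 26 mm from the axis, just above the white plate) point at the setting.
- collar (a joint): Turn of the collar in rad, growing clockwise seen from above: 0 = setting 1, 0.5 = setting 2, 1.0 = setting 3, 1.5 = setting 4. It clicks into each setting (turning takes up to about 0.13 N m) and stays there when let go; it starts in setting 1 or 2.
- jig: Fixed mounting plate, 240 x 170 x 6 mm; origin under its centre on the table, z up, +x the pressing direction, towards the earthing bar. Its upper face is 6 mm above the table. Two low dark guide rails along x, from x = -70 to +60 mm, at y = +-36 mm (64 mm clear between them), 10 mm high above the plate. The bar's grey frame (two cheeks and a back wall, 61 mm above the table) stands at its +x end from x = 60 mm on.
- bar_face (a point): Centre of the front face of the brass earthing bar (112 mm wide, 42 mm tall), 36 mm above the table, facing the jig's -x; at rest it is 70 mm from the jig's origin along +x, y = 0. It moves with the bar; its axes are the jig's.
- bar (a joint): How far the earthing bar has been pushed back along the jig's +x, in m: 0 at rest, 0.026 at its hard end. A spring pushes back with 0.8 N per mm. The black pointers on the bar, over the coloured strips on both cheeks, are in the white from 0 to 0.008, in the green from 0.008 to 0.017 and in the red beyond.
- module: The dark, nearly black drive module (blue panel on its front, brass plate on its back), loose, about 0.4 to 0.75 kg: 70 mm deep along its x, 50 mm wide along its y (to be gripped across this width), 95 mm tall. Origin at the centre of its underside; its +x points out of the brass back. It starts upright on the table.
- module_mid (a point): Centre of the drive module, half-way up (47.5 mm above its underside).
- module_back (a point): Centre line of the module's brass back face, 35 mm from its centre along its +x, 30 mm above its underside.
- psu: White power supply of the same size as the module, with a white back; loose, upright on the table, origin at the centre of its underside. Not to be moved.
- multimeter: Yellow multimeter lying on the table, 150 x 75 x 32 mm, origin under its centre. Not to be moved.
- tray: Black screw tray, 110 x 90 x 30 mm, origin under its centre. Not to be moved.
- screwdriver: Red-handled screwdriver lying on the table, about 20 cm long. Not to be moved.
- mug: Blue mug, 80 mm across, 90 mm tall, origin under its centre. Not to be moved.
- mouse: Black computer mouse, 105 x 60 x 30 mm, origin under its centre. Not to be moved.
There are look-alikes about, which are no part of the job. There is more than one size of the module; the job needs the smaller. Leave any orange look-alike of the stand alone.

How it is judged:
On the way, in this order (a step that is already met when the one before it is completed fails the run):
1. the torque driver's collar is set to 3, while the earthing bar is still at rest (value of joint collar between 0.88 and 1.12 rad and value of joint bar below 0.004 m), for 0.3 s.
2. the module stands flat on the plate, pressed squarely against the bar with the pointer in the green (value of joint bar between 0.007 and 0.018 m and y of module_back in the frame of bar_face between -0.009 and 0.009 m and x of module_back in the frame of bar_face between -0.004 and 0.004 m and z of module_mid in the frame of jig between 0.045 and 0.0575 m and angle between the x axis of module and the x axis of jig, either way round below 0.1 rad and angle between module's own z axis and vertical below 0.08 rad and contact force between module and bar between 5 and 16 N and contact force between any of the fingers, the arm and module above 2 N), for 0.3 s.
At the end, for the whole second after the job is handed in: Collar at 3 (+-0.12 rad). Module flat on the plate (within 4 mm, tilt under 0.08 rad), square within 0.1 rad, brass back on the bar (within 4 mm), centred within 9 mm; bar pushed back 7 to 18 mm, 5 to 16 N on it; robot still holding the module, at rest (all of step 2 and value of joint collar between 0.88 and 1.12 rad and linear speed of module below 0.02 m/s); the arm keeps its last pose, push and grip.
It fails at once if the bar is pushed to the end of the red (over 24 mm) (value of joint bar above 0.024 m).
It fails at once if another thing on the table is moved more than 30 mm (distance of any of psu, multimeter, tray, screwdriver, mug, mouse from where it was at the start of the episode above 0.03 m).
It also fails if it takes over 58 s, if anything falls off the work surface, if the arm or the gripper's body presses on something with over 40 N, if the wrist force passes 120 N, or if a joint passes its speed limit or range.

## Working session

There is one attempt and no reset: what is moved stays moved. The work goes in short steps, Python scripts to look and compute and a tool call to move; the robot and the scene stay as the last step left them, time stands still between calls to the robot, and variables do not carry over. Pictures are saved under pics/ and viewed, about 8 in all and at most 12, crops included, and the job is handed in when it is done.

Besides the shell and the picture viewer there is one more tool, called after "Call:" in YAML: its name, and indented under it one key for each argument. carry_out: Moves the arm, as the interface text tells. Shifts and turns lie within -1 to 1; 1 stands for 0.1 m of shift or 45 degrees of turn. Its arguments: {"type":"object","properties":{"steps":{"type":"array","items":{"type":"number"}},"grip_force":{"type":"number"}},"required":["steps"]}

```bash
mkdir -p pics
cat > h.py <<'E'
import numpy as np, cv2
from cell import arm, get_image, camera_info
def snap(name, fn):
    im,d=get_image(name); cv2.imwrite(f'pics/{fn}.png',im[:,:,::-1]); np.savez(f'pics/{fn}.npz',im=im,d=d); return im,d
def load(fn):
    z=np.load(f'pics/{fn}.npz'); return z['im'],z['d']
def cam(name):
    c=camera_info(name); return 192/np.tan(np.radians(c['fovy'])/2),c['cx'],c['cy'],np.array(c['R']),np.array(c['t'])
def ray(name,u,v,z):
    f,cx,cy,R,t=cam(name); o=-R.T@t; r=R.T@np.array([(u-cx)/f,(v-cy)/f,1]); return o+r*(z-o[2])/r[2]
def cloud(name,d):
    f,cx,cy,R,t=cam(name); v,u=np.mgrid[:d.shape[0],:d.shape[1]]
    P=np.stack([(u-cx)/f*d,(v-cy)/f*d,d],-1); P=(P-t)@R; P[d==0]=np.nan; return P
def proj(name,X):
    f,cx,cy,R,t=cam(name); p=R@np.array(X)+t; return f*p[0]/p[2]+cx,f*p[1]/p[2]+cy
E
python3 - <<'E'
from h import *
for n in('top','side'):
    im,d=snap(n,n+'0'); print(n,camera_info(n))
a=np.hstack([cv2.imread(f'pics/{n}0.png') for n in('top',)]); cv2.imwrite('pics/top0b.png',cv2.resize(a,(800,600),interpolation=cv2.INTER_CUBIC))
a=cv2.imread('pics/side0.png'); cv2.imwrite('pics/side0b.png',cv2.resize(a,(800,600),interpolation=cv2.INTER_CUBIC))
print(arm.observe()); print(arm.grip_point_offset)
E
```

```text
top {'fovy': 55.53622994156707, 'cx': 250.1638927772383, 'cy': 187.45167104755217, 'R': array([[-0.0218089 , -0.99945673, -0.02471046],
       [-0.98811675,  0.02530977, -0.15160705],
       [ 0.1521501 ,  0.02111044, -0.98813192]]), 't': array([0.03344577, 0.56956693, 1.27371592])}
side {'fovy': 45.810476011103724, 'cx': 256.5635683692544, 'cy': 192.5430318889224, 'R': array([[ 0.91197884, -0.41023535,  0.00124126],
       [-0.20834849, -0.46577394, -0.86002648],
       [ 0.35339141,  0.78406734, -0.51024789]]), 't': array([-0.5012301 ,  0.23028366,  1.32776741])}
{'clock': 0.1, 'joints': array([-1.25662377,  0.43516443,  0.02496802,  1.57398587, -0.01162311,
        1.13396784, -0.07508771]), 'dq': array([ 9.40482373e-04, -4.76895412e-04, -1.70583542e-05, -1.86370498e-03,
       -9.10465645e-04,  7.75869237e-04,  1.19750444e-03]), 'joint_efforts': array([ 3.92362956e-03, -6.69125462e+01,  9.88273323e-01, -3.15145147e+01,
       -6.05428638e-02,  3.74815520e-02,  6.78376523e-05]), 'position': array([0.25286652, 0.57108268, 0.22602428]), 'ee_rot': array([-1.54732854,  0.32715825, -0.32686788]), 'force': array([-0.41759395, -0.6784069 , -0.31941629]), 'ft_torque': array([ 0.04571213,  0.00014935, -0.02919608]), 'width': 0.9972862038743314}
0.0188
```

View pics/top0b.png

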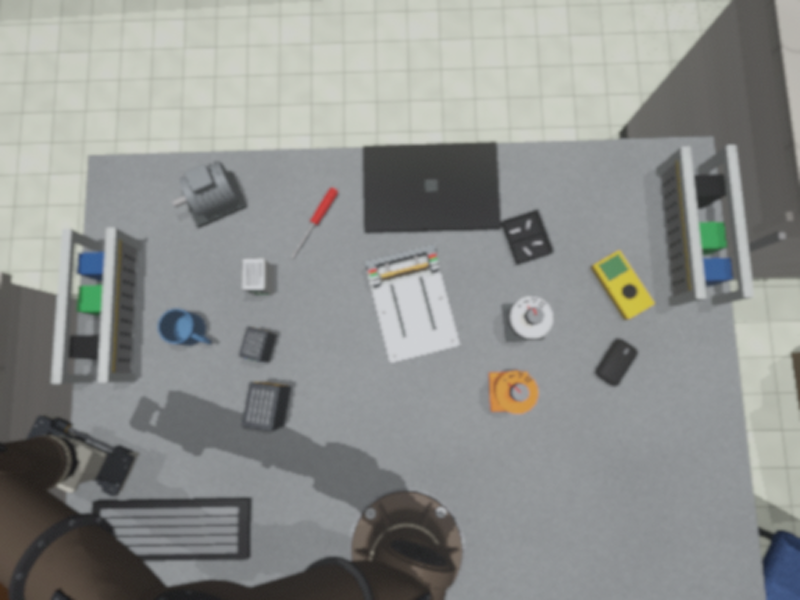

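View pics/side0b.png

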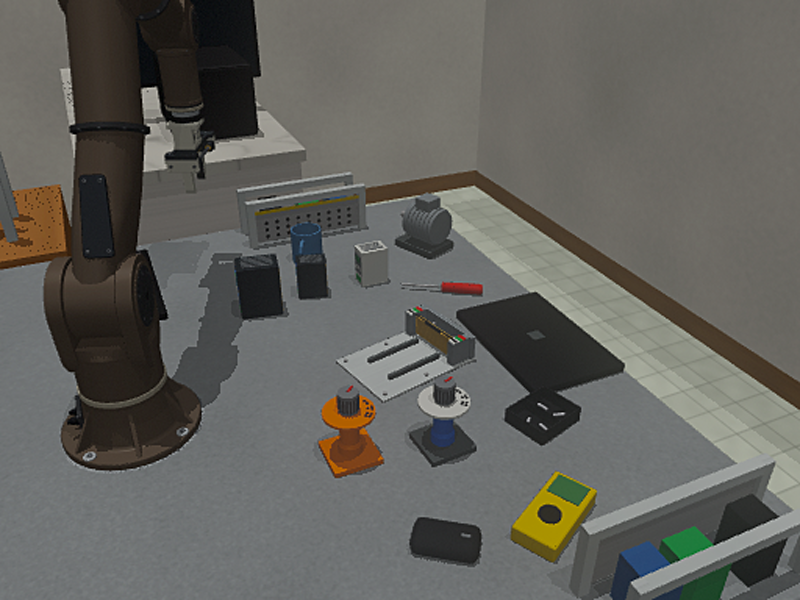

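Top view, in 800x600 pixels:
- **Module candidates:** small dark block (257,344), large dark look-alike (267,405), white PSU (254,275) and the black rack box.
- **Stand candidates:** white/blue (531,317) and an orange look-alike (515,392).

I choose the small dark block and the white/blue stand. Next I measure both and check them in one close crop.

Run:
```python
from h import *
im,d=load('top0'); P=cloud('top',d)
im2,d2=load('side0'); P2=cloud('side',d2)
def reg(P,u0,v0,u1,v1,z0,z1):
    s=np.zeros(P.shape[:2],bool); s[int(v0/1.5625):int(v1/1.5625),int(u0/1.5625):int(u1/1.5625)]=1
    return s&(P[...,2]>z0)&(P[...,2]<z1)
def rect(nm,P,m):
    q=P[m]; r=cv2.minAreaRect((q[:,:2]*1000).astype(np.float32)); print(nm,m.sum(),'c',np.round(r[0],1),'size',np.round(r[1],1),'ang',round(r[2],1),'zmed',np.nanmedian(q[:,2]).round(4))
rect('mod',P,reg(P,225,315,295,370,.08,.12)); rect('big',P,reg(P,225,370,310,445,.08,.2)); rect('psu',P,reg(P,225,250,290,300,.08,.12))
rect('mod side',P2,reg(P2,285,240,335,305,.085,.11))
rect('plate',P,reg(P,495,285,565,350,.09,.108)); rect('collar',P,reg(P,495,285,565,350,.13,.16))
rect('oplate',P,reg(P,480,360,545,425,.09,.108))
rect('jig',P,reg(P,350,235,480,375,.002,.012)); rect('frame',P,reg(P,350,235,480,375,.05,.075));rect('rails',P,reg(P,385,270,445,345,.011,.03))
def crop(i,u,v,w,h): 
    return cv2.resize(i[v:v+h,u:u+w,::-1],(390,290),interpolation=cv2.INTER_CUBIC)
g=np.vstack([np.hstack([crop(im,145,195,47,35),crop(im,316,182,47,35)]),np.hstack([crop(im2,180,150,47,35),crop(im2,260,232,47,35)])])
cv2.imwrite('pics/crop1.png',g)
```

```text
mod 317 c [458.  324.7] size [52.6 71. ] ang 75.3 zmed 0.0954
big 689 c [323.7 298.7] size [69.9 95.5] ang 80.3 zmed 0.1286
psu 298 c [615.1 327.1] size [51.6 71.6] ang 89.9 zmed 0.0955
mod side 172 c [458.7 326.8] size [60.2 70.6] ang 70.7 zmed 0.0968
plate 449 c [ 500.5 -286.7] size [89.5 89.5] ang 88.6 zmed 0.1008
collar 96 c [ 501.9 -285.9] size [35.  33.3] ang 57.0 zmed 0.1408
oplate 483 c [ 341.2 -246. ] size [90.7 89.3] ang 88.4 zmed 0.1005
jig 3566 c [552.1 -33.9] size [309.  334.1] ang 88.7 zmed 0.0051
frame 417 c [633.9  -9.4] size [ 58.2 167.8] ang 12.9 zmed 0.0614
rails 277 c [546.2 -31.3] size [136.8 171. ] ang 88.1 zmed 0.0147
```

View pics/crop1.png

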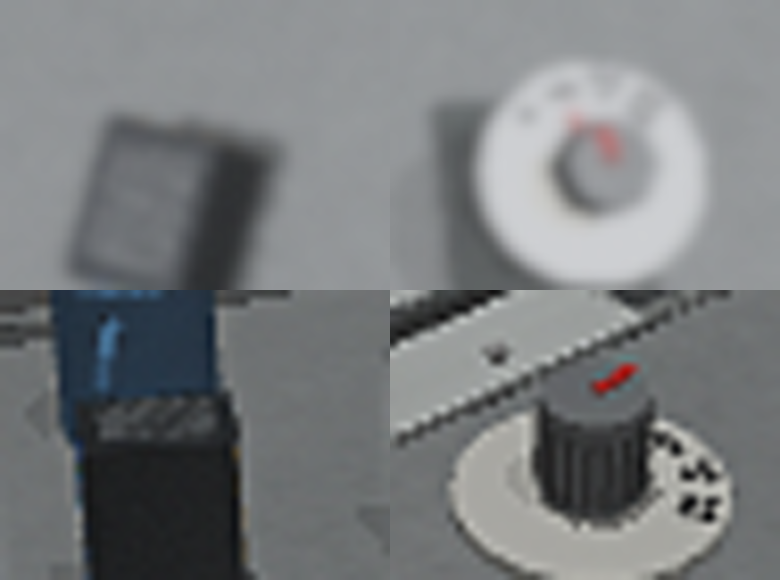

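The crop confirms the choice. The small dark module has its brass side at its world +x edge (upper in the top view, right in the side view). The white stand's stripe and nose point at the two-dot group, so it is in setting 2. Next I measure the jig and the tool yaw.

Run:
```python
from h import *
from scipy.spatial.transform import Rotation as Ro
im,d=load('top0'); P=cloud('top',d)
R=Ro.from_rotvec(arm.observe()['ee_rot']).as_matrix(); print('tool y',R[:,1].round(3),'jaw z',R[:,2].round(3), 'jaw yaw',np.degrees(np.arctan2(R[1,2],R[0,2])))
hsv=cv2.cvtColor(im,cv2.COLOR_RGB2HSV); H,S,V=cv2.split(hsv)
box=np.zeros(V.shape,bool); box[155:235,228:300]=1
lo=(P[...,2]<.03)
m=(box&(V>175)&(S<25)).astype(np.uint8); 
n,l,st,ce=cv2.connectedComponentsWithStats(m); k=1+np.argmax(st[1:,4]); w=(l==k)
c=cv2.convexHull(np.argwhere(w)[:,::-1].astype(np.int32))
hull=np.zeros_like(m); cv2.fillConvexPoly(hull,c,1)
pts=np.array([ray('top',u,v,.006)[:2]*1000 for v,u in np.argwhere(hull>0)],np.float32); r=cv2.minAreaRect(pts); print('white hull',r)
inner=cv2.erode(hull,np.ones((3,3)))>0
dk=(inner&(V<110)).astype(np.uint8); n,l,st,ce=cv2.connectedComponentsWithStats(dk)
for i in range(1,n):
    if st[i,4]>25:
        q=np.array([ray('top',u,v,.016)[:2]*1000 for v,u in np.argwhere(l==i)],np.float32); print('dark',st[i],cv2.minAreaRect(q))
q=P[box&(P[...,2]>.055)&(P[...,2]<.07)]; print('frame',cv2.minAreaRect((q[:,:2]*1000).astype(np.float32)))
# side: frame & rails
im2,d2=load('side0'); P2=cloud('side',d2); h2=cv2.cvtColor(im2,cv2.COLOR_RGB2HSV)
b2=np.zeros(V.shape,bool); b2[190:262,210:310]=1
br=b2&(h2[...,0]>10)&(h2[...,0]<28)&(h2[...,1]>100)&(P2[...,2]>.015)
q=P2[br]; print('brass side',br.sum(),np.nanmean(q,0)); qq=q[:,:2]; 
vx=cv2.fitLine((qq*1000).astype(np.float32),cv2.DIST_HUBER,0,.01,.01).ravel(); print(vx)
dk=b2&(h2[...,2]<75)&(P2[...,2]>.009)&(P2[...,2]<.022)
n,l,st,ce=cv2.connectedComponentsWithStats(dk.astype(np.uint8))
for i in range(1,n):
    if st[i,4]>25: q=P2[l==i]; print('rail side',st[i],cv2.minAreaRect((q[:,:2]*1000).astype(np.float32)))
# stand dots, red
b3=np.zeros(V.shape,bool); b3[185:225,320:362]=1
red=b3&(S>60)&((H<10)|(H>170))
for z0,z1,z in((.13,.16,.14),(.09,.125,.105)):
    s=red&(P[...,2]>z0)&(P[...,2]<z1); q=np.array([ray('top',u,v,z)[:2]*1000 for v,u in np.argwhere(s)]); 
    if len(q): print('red',z,len(q),q.mean(0));
```

```text
tool y [-0.    -0.001 -1.   ] jaw z [ 0.405  0.914 -0.001] jaw yaw 66.11715611284
white hull ((522.3143310546875, -33.289344787597656), (192.91397094726562, 175.42266845703125), 12.926188468933105)
frame ((634.0355834960938, -9.246185302734375), (57.89691925048828, 167.818603515625), 12.586783409118652)
brass side 324 [ 0.53766941 -0.07417202  0.05936937]
[  0.7469576   0.6648717 526.8741    -88.658585 ]
rail side [292 195  18  26 134] ((733.5072631835938, 32.3526611328125), (148.30911254882812, 61.16146469116211), 60.3576774597168)
rail side [235 217  33  15 113] ((532.7764282226562, 5.9362640380859375), (129.02252197265625, 14.687126159667969), 12.046433448791504)
rail side [248 226  33  17 122] ((548.9281005859375, -64.77245330810547), (128.40765380859375, 14.122963905334473), 13.275084495544434)
rail side [286 226  18   8  51] ((649.6222534179688, -86.91122436523438), (19.53226089477539, 59.66444396972656), 82.54536437988281)
red 0.14 4 [ 509.80678571 -284.42162121]
```

Jig: origin (545.5, -28.2) mm, yaw 12.75°. The rails, plate and frame agree, and the rail spacing measures 72.5 mm against 72. Collar axis: (501, -286). Module: (458, 325.5), yaw -14.7°. I move towards the collar, starting with a test call.

Call:
carry_out:
  steps: [1, 0.28, -0.95, 0, 0.1, 1, 0.28, -0.95, 0, 0.1, 1, 0.28, -0.95, 0, 0.1]
  grip_force: 35

```text
clock: 0.4
position: [0.2842, 0.4696, 0.2263]
ee_rot: [-1.558, 0.27, -0.272]
force: [0.7, 0.3, 0.6]
width: 1.0
```

Call:
carry_out:
  steps: [1, 0.28, -0.95, 0, 0.1, 1, 0.28, -0.95, 0, 0.1, 1, 0.28, -0.95, 0, 0.1]

```text
clock: 0.7
position: [0.3114, 0.375, 0.2265]
ee_rot: [-1.564, 0.209, -0.21]
force: [1.0, 1.1, 0.4]
width: 1.0
```

Call:
carry_out:
  steps: [1, 0.27, -0.95, 0, 0.06, 1, 0.27, -0.95, 0, 0.06, 1, 0.27, -0.95, 0, 0.06]

```text
clock: 1.0
position: [0.3377, 0.2805, 0.2266]
ee_rot: [-1.567, 0.173, -0.173]
force: [-1.0, -0.2, 0.7]
width: 1.001
```

Call:
carry_out:
  steps: [1, 0.27, -0.95, 0, 0.06, 1, 0.27, -0.95, 0, 0.06, 1, 0.27, -0.95, 0, 0.06]

```text
clock: 1.3
position: [0.3642, 0.1861, 0.2267]
ee_rot: [-1.568, 0.136, -0.136]
force: [-0.1, 0.8, 0.7]
width: 1.0
```

Call:
carry_out:
  steps: [1, 0.27, -0.95, 0, 0.06, 1, 0.27, -0.95, 0, 0.06, 1, 0.27, -0.95, 0, 0.06]

```text
clock: 1.6
position: [0.3912, 0.0915, 0.2269]
ee_rot: [-1.57, 0.099, -0.1]
force: [0.5, 0.2, -0.6]
width: 0.999
```

Call:
carry_out:
  steps: [1, 0.27, -0.95, 0, 0.06, 1, 0.27, -0.95, 0, 0.06, 1, 0.27, -0.95, 0, 0.06]

```text
clock: 1.9
position: [0.4184, -0.0035, 0.2271]
ee_rot: [-1.572, 0.061, -0.063]
force: [-0.1, 0.6, -0.8]
width: 1.001
```

Call:
carry_out:
  steps: [1, 0.27, -0.95, 0, 0.06, 1, 0.27, -0.95, 0, 0.06, 1, 0.27, -0.95, 0, 0.06]

```text
clock: 2.2
position: [0.4454, -0.0987, 0.2271]
ee_rot: [-1.573, 0.023, -0.026]
force: [-0.2, -0.2, -0.1]
width: 0.996
```

Call:
carry_out:
  steps: [1, 0.27, -0.95, 0, 0.06, 1, 0.27, -0.95, 0, 0.06, 1, 0.27, -0.95, 0, 0.06]

```text
clock: 2.5
position: [0.4721, -0.194, 0.2269]
ee_rot: [-1.574, -0.013, 0.012]
force: [-0.2, -0.3, 0.0]
width: 1.002
```

Call:
carry_out:
  steps: [1, 0.27, -0.95, 0, 0.06, 1, 0.27, -0.95, 0, 0.06, 1, 0.27, -0.95, 0, 0.06, 1, 0.27, -0.95, 0, 0.06, 1, 0.27, -0.95, 0, 0.06]

```text
clock: 3.0
position: [0.4984, -0.2815, 0.2263]
ee_rot: [-1.569, -0.055, 0.057]
force: [0.4, 0.3, 0.2]
width: 1.003
```

```bash
cat >> h.py <<'E'
def st():
    from scipy.spatial.transform import Rotation as Ro
    s=arm.observe(); R=Ro.from_rotvec(s['ee_rot']).as_matrix(); print(round(s['clock'],2),'pos',s['position'].round(4),'jaw yaw',np.degrees(np.arctan2(R[1,2],R[0,2])).round(2),'tooly',R[:,1].round(3),'F',s['force'].round(1),'M',s['ft_torque'].round(2),'w',round(float(s['width']),3),'q',s['joints'].round(2)); return s
E
python3 -c "
from h import *
st()"
```

```text
3.0 pos [ 0.4984 -0.2815  0.2263] jaw yaw 94.09 tooly [-0.001  0.001 -1.   ] F [0.4 0.3 0.2] M [ 0.07 -0.01  0.03] w 1.003 q [ 0.04  0.37  0.52  1.74 -0.21  1.09  2.27]
```

Call:
carry_out:
  steps: [1, 0.026, -0.048, -0.3, 0.02, 1, 0.026, -0.048, -0.6, 0.02, 1, 0.026, -0.048, -0.85, 0.02, 1, 0.026, -0.048, -0.85, 0.02]

```text
clock: 3.4
position: [0.4992, -0.2849, 0.1389]
ee_rot: [-1.566, -0.065, 0.073]
force: [-0.3, 1.1, 1.0]
width: 0.996
```

Call:
carry_out:
  steps: [1, 0, 0, -0.15, 0, 1, 0, 0, -0.31, 0, 1, 0, 0, -0.31, 0, 0.6, 0, 0, -0.31, 0, 0.4, 0, 0, -0.31, 0, 0, 0, 0, -0.31, 0, 0, 0, 0, -0.31, 0, 0, 0, 0, -0.31, 0, 0, 0, 0, -0.31, 0, 0, 0, 0, -0.31, 0]

```text
clock: 4.4
position: [0.5006, -0.2883, 0.1108]
ee_rot: [-1.57, -0.067, 0.067]
force: [0.5, 0.2, 0.8]
width: 0.438
```

```bash
python3 -c "
from h import *
st()"
```

```text
4.4 pos [ 0.5006 -0.2883  0.1108] jaw yaw 94.91 tooly [-0.  0. -1.] F [0.5 0.2 0.8] M [0.26 0.09 0.02] w 0.438 q [ 0.1   0.51  0.47  1.85 -0.29  0.85  2.37]
```

Call:
carry_out:
  steps: [0, 0, 0, 0, 0, 0, 0, 0, 0, 0, 0, 0, 0, 0, 0, 0, 0, 0, 0, 0, 0, 0, 0, 0, 0]

```text
clock: 4.9
position: [0.5005, -0.2861, 0.1106]
ee_rot: [-1.566, -0.068, 0.069]
force: [-1.7, 7.1, 5.1]
width: 0.384
```

```bash
python3 -c "
from h import *
st()"
```

```text
4.9 pos [ 0.5005 -0.2861  0.1106] jaw yaw 94.99 tooly [-0.001  0.003 -1.   ] F [-1.7  7.1  5.1] M [1.62 0.42 0.02] w 0.384 q [ 0.1   0.51  0.46  1.85 -0.3   0.85  2.37]
```

Call:
carry_out:
  steps: [0, 0, 0.015, 0, -0.1, 0, 0, 0.015, 0, -0.2, 0, 0, 0.015, 0, -0.3, 0, 0, 0.015, 0, -0.4, 0, 0, 0.015, 0, -0.5, 0, 0, 0.015, 0, -0.6, 0, 0, 0.015, 0, -0.64, 0, 0, 0.015, 0, -0.64, 0, 0, 0.015, 0, -0.64, 0, 0, 0.015, 0, -0.64]

```text
clock: 5.9
position: [0.5006, -0.2855, 0.1106]
ee_rot: [-1.544, 0.326, -0.325]
force: [-1.7, 4.4, 3.8]
width: 0.386
```

```bash
python3 -c "
from h import *
st()"
```

```text
5.9 pos [ 0.5006 -0.2855  0.1106] jaw yaw 66.22 tooly [-0.001  0.002 -1.   ] F [-1.7  4.4  3.8] M [1.26 0.25 0.  ] w 0.386 q [ 0.01  0.53  0.6   1.86 -0.39  0.87  1.96]
```

Call:
carry_out:
  steps: [1, 0, 0, 0, 0, 1, 0, 0, 0, 0, 1, 0, 0, 0, 0, 1, 0, 0, 0, 0, 1, 0, 0, 0.5, 0, 1, 0, 0, 1, 0, 1, 0, 0, 1, 0]

```text
clock: 6.6
position: [0.5032, -0.2896, 0.217]
ee_rot: [-1.548, 0.32, -0.335]
force: [0.7, -0.3, -0.6]
width: 0.944
```

Call:
carry_out:
  steps: [1, 0, 0.5, 0.4, 0, 1, 0, 1, 0.4, 0, 1, 0, 1, 0.4, 0]

```text
clock: 6.9
position: [0.5018, -0.1816, 0.2513]
ee_rot: [-1.544, 0.322, -0.323]
force: [0.1, 0.3, -0.6]
width: 1.002
```

Call:
carry_out:
  steps: [1, -0.1, 0.5, 0, 0, 1, -0.1, 1, 0, 0, 1, -0.1, 1, 0, 0]

```text
clock: 7.2
position: [0.4907, -0.0796, 0.25]
ee_rot: [-1.544, 0.321, -0.318]
force: [0.6, -1.1, -0.4]
width: 1.0
```

Call:
carry_out:
  steps: [1, -0.1, 0.5, 0, 0, 1, -0.1, 1, 0, 0, 1, -0.1, 1, 0, 0]

```text
clock: 7.5
position: [0.4803, 0.0199, 0.2501]
ee_rot: [-1.545, 0.321, -0.318]
force: [0.5, -0.9, -0.4]
width: 0.999
```

Run:
```python
from h import *
st()
im,_=snap('top','top1'); im2,_=snap('side','side1')
c=lambda i,u,v,w,h: cv2.resize(i[v:v+h,u:u+w,::-1],(390,290),interpolation=cv2.INTER_CUBIC)
cv2.imwrite('pics/crop2.png',np.hstack([c(im,316,182,47,35),c(im2,260,232,47,35)]))
```

```text
7.5 pos [0.4803 0.0199 0.2501] jaw yaw 66.65 tooly [-0.001  0.002 -1.   ] F [ 0.5 -0.9 -0.4] M [-0.03  0.02  0.03] w 0.999 q [-0.66  0.18  0.61  1.91 -0.12  1.08  1.16]
```

View pics/crop2.png

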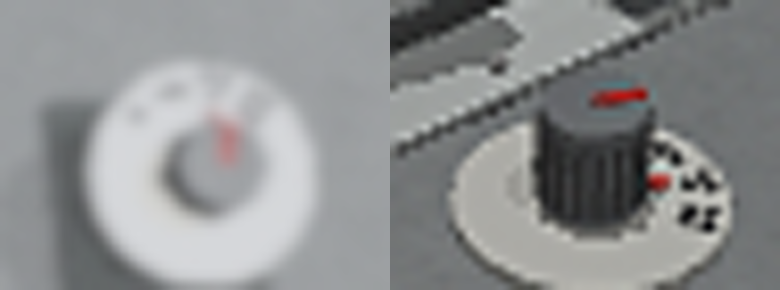

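The red nose (right panel, 658,183) now points at the three-dot group (697,180), and the top view agrees. The collar is at 3, so I go to the module.

Call:
carry_out:
  steps: [1, -0.07, 0.5, -0.1, 0.1, 1, -0.07, 1, -0.2, 0.1, 1, -0.07, 1, -0.2, 0.1]

```text
clock: 7.9
position: [0.4729, 0.1179, 0.2294]
ee_rot: [-1.554, 0.262, -0.259]
force: [-0.8, 0.5, 0.3]
width: 0.994
```

Call:
carry_out:
  steps: [1, -0.07, 0.5, -0.1, 0.1, 1, -0.07, 1, -0.2, 0.1, 1, -0.07, 1, -0.2, 0.1]

```text
clock: 8.2
position: [0.4659, 0.218, 0.2093]
ee_rot: [-1.561, 0.2, -0.198]
force: [-0.6, -0.2, -0.2]
width: 1.0
```

Call:
carry_out:
  steps: [1, -0.07, 0.5, 0, 0, 1, -0.07, 1, 0, 0, 1, -0.07, 1, 0, 0, 1, -0.07, 1, 0, 0, 1, -0.07, 1, 0, 0]

```text
clock: 8.7
position: [0.4607, 0.3107, 0.2106]
ee_rot: [-1.562, 0.206, -0.206]
force: [0.5, 0.2, 0.3]
width: 1.0
```

```bash
python3 -c "
from h import *
st()
print(ray('top',115,209,.09), ray('top',132,221,.06))"
```

```text
8.7 pos [0.4607 0.3107 0.2106] jaw yaw 74.96 tooly [ 0.    -0.001 -1.   ] F [0.5 0.2 0.3] M [-0.04 -0.02 -0.01] w 1.0 q [-1.02  0.35  0.43  1.79 -0.17  1.04  0.79]
[0.49918673 0.4917611  0.09      ] [0.45808653 0.44134694 0.06      ]
```

Call:
carry_out:
  steps: [1, -0.025, 0.146, -0.3, 0.01, 1, -0.025, 0.146, -0.7, 0.01, 1, -0.025, 0.146, -0.9, 0.01, 1, -0.025, 0.146, -0.9, 0.01]
  grip_force: 40

```text
clock: 9.1
position: [0.4564, 0.3245, 0.1184]
ee_rot: [-1.566, 0.202, -0.198]
force: [-0.8, 1.2, 0.3]
width: 0.997
```

Call:
carry_out:
  steps: [1, 0, 0, -0.2, 0, 1, 0, 0, -0.4, 0, 1, 0, 0, -0.6, 0, 1, 0, 0, -0.8, 0, 1, 0, 0, -0.8, 0, 0, 0, 0, -0.8, 0, 0, 0, 0, -0.8, 0, 0, 0, 0, -0.8, 0, 0, 0, 0, -0.8, 0, 0, 0, 0, -0.8, 0, 0, 0, 0, -0.8, 0, 0, 0, 0, -0.8, 0]

```text
clock: 10.3
position: [0.4572, 0.3277, 0.041]
ee_rot: [-1.562, 0.198, -0.198]
force: [-1.2, -0.8, 4.0]
width: 0.542
```

```bash
python3 -c "
from h import *
st()"
```

```text
10.3 pos [0.4572 0.3277 0.041 ] jaw yaw 75.56 tooly [-0.  0. -1.] F [-1.2 -0.8  4. ] M [-0.21  0.19  0.05] w 0.542 q [-0.96  0.57  0.34  1.94 -0.29  0.68  0.88]
```

Call:
carry_out:
  steps: [0, 0, 0, 0, 0, 0, 0, 0, 0, 0, 0, 0, 0, 0.1, 0, 0, 0, 0, 0.4, 0, 0, 0, 0, 0.7, 0, 0, 0, 0, 0.7, 0, 0, 0, 0, 0.7, 0]

```text
clock: 11.0
position: [0.457, 0.328, 0.1109]
ee_rot: [-1.561, 0.197, -0.198]
force: [-0.7, 0.6, -4.6]
width: 0.544
```

Run:
```python
from h import *
st()
im,d=snap('top','top2'); im2,d2=snap('side','side2')
c=lambda i,u,v,w,h: cv2.resize(i[v:v+h,u:u+w,::-1],(390,290),interpolation=cv2.INTER_CUBIC)
cv2.imwrite('pics/crop3.png',np.hstack([c(im,130,175,94,70),c(im2,155,120,94,70)]))
```

```text
11.0 pos [0.457  0.328  0.1109] jaw yaw 75.58 tooly [ 0.     0.001 -1.   ] F [-0.7  0.6 -4.6] M [-0.03  0.01  0.03] w 0.544 q [-1.    0.47  0.39  1.89 -0.24  0.83  0.83]
```

View pics/crop3.png

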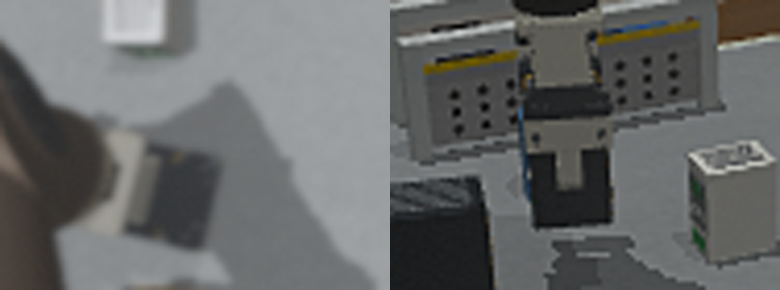

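The module is lifted upright and the PSU and big block are untouched (right panel: module at 570,190). I carry it over the plate.

Call:
carry_out:
  steps: [0, 0.125, -0.44, 0, 0.08, 0, 0.25, -0.88, 0, 0.15, 0, 0.25, -0.88, 0, 0.15]

```text
clock: 11.4
position: [0.4835, 0.2313, 0.1097]
ee_rot: [-1.573, 0.112, -0.111]
force: [0.9, -0.3, -4.7]
width: 0.542
```

Call:
carry_out:
  steps: [0, 0.125, -0.44, 0, 0.08, 0, 0.25, -0.88, 0, 0.15, 0, 0.25, -0.88, 0, 0.15]

```text
clock: 11.7
position: [0.5082, 0.1434, 0.1099]
ee_rot: [-1.575, 0.02, -0.019]
force: [-0.5, 0.2, -5.0]
width: 0.542
```

Call:
carry_out:
  steps: [0, 0.125, -0.44, 0, 0.08, 0, 0.25, -0.88, 0, 0.15, 0, 0.25, -0.88, 0, 0.15]

```text
clock: 12.0
position: [0.533, 0.0554, 0.1101]
ee_rot: [-1.574, -0.072, 0.073]
force: [0.1, -0.6, -4.7]
width: 0.547
```

Call:
carry_out:
  steps: [0, 0.125, -0.44, 0, 0.08, 0, 0.25, -0.88, 0, 0.15, 0, 0.25, -0.88, 0, 0.15, 0, 0.25, -0.88, 0, 0.15, 0, 0.25, -0.88, 0, 0.15]

```text
clock: 12.5
position: [0.5563, -0.023, 0.1098]
ee_rot: [-1.563, -0.17, 0.174]
force: [-0.7, 1.2, -5.8]
width: 0.546
```

Run:
```python
from h import *
st()
im,d=snap('top','top3'); im2,d2=snap('side','side3')
c=lambda i,u,v,w,h: cv2.resize(i[v:v+h,u:u+w,::-1],(390,290),interpolation=cv2.INTER_CUBIC)
cv2.imwrite('pics/crop4.png',np.hstack([c(im,220,150,94,70),c(im2,220,165,94,70)]))
```

```text
12.5 pos [ 0.5563 -0.023   0.1098] jaw yaw 102.56 tooly [-0.002  0.001 -1.   ] F [-0.7  1.2 -5.8] M [ 0.15  0.03 -0.01] w 0.546 q [-0.27  0.46  0.3   1.89 -0.18  0.82  1.91]
```

View pics/crop4.png

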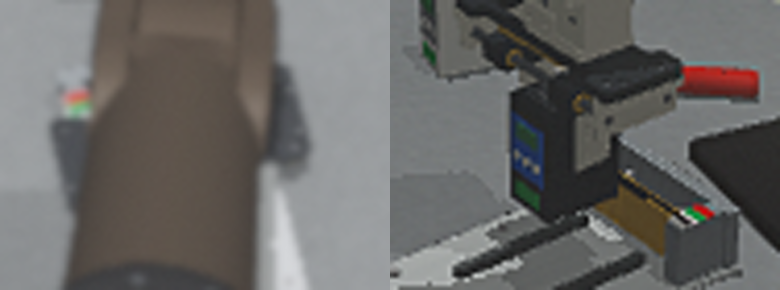

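The blue panel faces the robot, and the brass faces the bar, which is still at rest (side crop: bar at 640,205). I lower it.

Call:
carry_out:
  steps: [0, 0, 0, -0.2, 0, 0, 0, 0, -0.4, 0, 0, 0, 0, -0.5, 0, 0, 0, 0, -0.56, 0, 0, 0, 0, -0.6, 0, 0, 0, 0, -0.6, 0, 0, 0, 0, -0.6, 0]

```text
clock: 13.3
position: [0.5576, -0.0242, 0.0513]
ee_rot: [-1.564, -0.173, 0.171]
force: [1.0, -0.0, -4.8]
width: 0.545
```

```bash
cat >> h.py <<'E'
def jig(p):
    a=np.radians(12.75); d=np.array(p[:2])-[.5455,-.0282]; return (d[0]*np.cos(a)+d[1]*np.sin(a)).round(4),(-d[0]*np.sin(a)+d[1]*np.cos(a)).round(4)
E
python3 - <<'E'
from h import *
s=st(); print('jig',jig(s['position']))
E
```

```text
13.3 pos [ 0.5576 -0.0242  0.0513] jaw yaw 102.56 tooly [ 0.001  0.    -1.   ] F [ 1.  -0.  -4.8] M [ 0.06  0.03 -0.  ] w 0.545 q [-0.24  0.54  0.27  1.94 -0.22  0.69  1.94]
jig (np.float64(0.0127), np.float64(0.0012))
```

Call:
carry_out:
  steps: [0, 0.003, -0.012, -0.015, 0.004, 0, 0.003, -0.012, -0.03, 0.004, 0, 0.003, -0.012, -0.04, 0.004, 0, 0.003, -0.012, -0.04, 0.004]

```text
clock: 13.7
position: [0.5576, -0.0256, 0.047]
ee_rot: [-1.564, -0.175, 0.174]
force: [-0.8, -0.6, -0.6]
width: 0.543
```

Run:
```python
from h import *
s=st(); print('jig',jig(s['position']))
```

```text
13.7 pos [ 0.5576 -0.0256  0.047 ] jaw yaw 102.73 tooly [ 0.  0. -1.] F [-0.8 -0.6 -0.6] M [0.09 0.26 0.03] w 0.543 q [-0.24  0.55  0.26  1.94 -0.22  0.68  1.95]
jig (np.float64(0.0124), np.float64(-0.0001))
```

Call:
carry_out:
  steps: [0, 0.05, 0.011, 0, 0, 0, 0.098, 0.022, 0, 0, 0, 0.146, 0.033, 0, 0, 0, 0.176, 0.04, 0, 0, 0, 0.205, 0.046, 0, 0, 0, 0.234, 0.053, 0, 0, 0, 0.254, 0.057, 0, 0, 0, 0.273, 0.062, 0, 0, 0, 0.273, 0.062, 0, 0, 0, 0.273, 0.062, 0, 0, 0, 0.273, 0.062, 0, 0]

```text
clock: 14.8
position: [0.5817, -0.0207, 0.0483]
ee_rot: [-1.563, -0.169, 0.177]
force: [-17.8, -2.7, 29.3]
width: 0.544
```

Run:
```python
from h import *
s=st(); print('jig',jig(s['position']), 'Fjig',s['force'][0]*.9753+s['force'][1]*.2207)
im,d=snap('top','top4'); im2,d2=snap('side','side4')
c=lambda i,u,v,w,h: cv2.resize(i[v:v+h,u:u+w,::-1],(390,290),interpolation=cv2.INTER_CUBIC)
cv2.imwrite('pics/crop5.png',np.hstack([c(im,228,150,47,35),c(im2,250,185,63,47)]))
```

```text
14.8 pos [ 0.5817 -0.0207  0.0483] jaw yaw 102.65 tooly [-0.005 -0.    -1.   ] F [-17.8  -2.7  29.3] M [-0.67  4.23 -0.05] w 0.544 q [-0.24  0.58  0.27  1.87 -0.22  0.72  1.94]
jig (np.float64(0.037), np.float64(-0.0006)) Fjig -17.930222115962582
```

View pics/crop5.png

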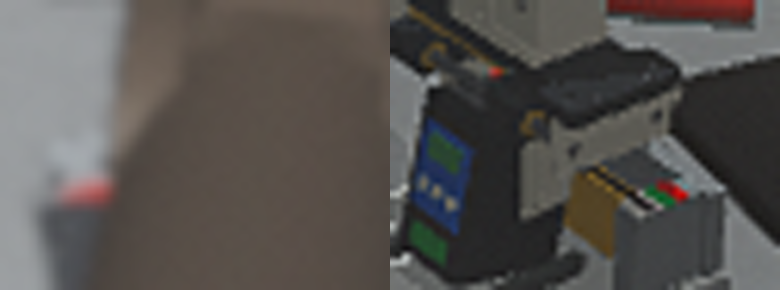

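The bar's pointer (side crop, about 645,203) is in the white just short of green. Fz is +29 N, so the module is being pressed onto the plate. I ease up a little.

Call:
carry_out:
  steps: [0, 0, 0, 0.005, 0, 0, 0, 0, 0.01, 0, 0, 0, 0, 0.01, 0, 0, 0, 0, 0.01, 0]

```text
clock: 15.3
position: [0.5821, -0.0205, 0.0484]
ee_rot: [-1.564, -0.17, 0.177]
force: [-11.8, -2.2, 15.8]
width: 0.539
```

Run:
```python
from h import *
s=st(); print('jig',jig(s['position']), 'Fjig',s['force'][0]*.9753+s['force'][1]*.2207)
```

```text
15.3 pos [ 0.5821 -0.0205  0.0484] jaw yaw 102.67 tooly [-0.005 -0.001 -1.   ] F [-11.8  -2.2  15.8] M [-0.74  2.94  0.01] w 0.539 q [-0.24  0.58  0.27  1.87 -0.22  0.72  1.94]
jig (np.float64(0.0374), np.float64(-0.0006)) Fjig -12.025379868361144
```

Call:
carry_out:
  steps: [0, 0, 0, 0.005, 0, 0, 0, 0, 0.01, 0, 0, 0, 0, 0.01, 0, 0, 0, 0, 0.01, 0]

```text
clock: 15.7
position: [0.5851, -0.0189, 0.0486]
ee_rot: [-1.564, -0.175, 0.175]
force: [1.3, -0.4, -3.7]
width: 0.542
```

Call:
carry_out:
  steps: [0, 0.01, 0.002, 0, 0, 0, 0.02, 0.004, 0, 0, 0, 0.03, 0.007, 0, 0, 0, 0.03, 0.007, 0, 0, 0, 0.03, 0.007, 0, 0]

```text
clock: 16.2
position: [0.5879, -0.0185, 0.0487]
ee_rot: [-1.564, -0.175, 0.175]
force: [-0.3, 0.0, -3.8]
width: 0.545
```

Run:
```python
from h import *
s=st(); print('jig',jig(s['position']), 'Fjig',s['force'][0]*.9753+s['force'][1]*.2207)
```

```text
16.2 pos [ 0.5879 -0.0185  0.0487] jaw yaw 102.75 tooly [ 0.  0. -1.] F [-0.3  0.  -3.8] M [ 0.03 -0.03  0.05] w 0.545 q [-0.24  0.58  0.26  1.86 -0.22  0.72  1.94]
jig (np.float64(0.0435), np.float64(0.0001)) Fjig -0.32017739112361615
```

Run:
```python
from h import *
im2,d2=snap('side','side5'); P=cloud('side',d2)
a=np.radians(12.75); 
J=np.stack([(P[...,0]-.5455)*np.cos(a)+(P[...,1]+.0282)*np.sin(a),-(P[...,0]-.5455)*np.sin(a)+(P[...,1]+.0282)*np.cos(a),P[...,2]],-1)*1000
cv2.imwrite('pics/crop6.png',cv2.resize(im2[170:245,235:335,::-1],(800,600),interpolation=cv2.INTER_CUBIC))
h=cv2.cvtColor(im2,cv2.COLOR_RGB2HSV)
b=np.zeros(d2.shape,bool); b[180:240,245:285]=1
bl=b&(h[...,0]>100)&(h[...,0]<130)&(h[...,1]>100)&(h[...,2]>50); q=J[bl]; print('blue panel',bl.sum(),np.nanmedian(q,0).round(1),np.nanstd(q,0).round(1))
f=cv2.fitLine(q[~np.isnan(q[:,0])][:,:2].astype(np.float32),cv2.DIST_HUBER,0,.01,.01).ravel(); print('panel line',f, 'yaw err deg',np.degrees(np.arctan2(-f[0],f[1])))
# visible right side of module (dark), y=-25 plane
b=np.zeros(d2.shape,bool); b[195:245,250:300]=1
s=b&(h[...,2]<60)&(J[...,2]>18)&(J[...,2]<90)&(abs(J[...,1]+25)<8); q=J[s]; print('side face',s.sum(),np.nanpercentile(q,[1,5,50,95,99],axis=0).round(1))
br=np.zeros(d2.shape,bool); br[190:240,275:310]=1
br=br&(h[...,0]>8)&(h[...,0]<30)&(h[...,1]>90); q=J[br]; print('brass',br.sum(),np.nanmedian(q,0).round(1),np.nanpercentile(q[:,0],[10,90]).round(1))
```

```text
blue panel 85 [ 1.4 -1.5 76.5] [ 3.6 13.4 15.4]
panel line [ 0.03727295  0.9993051   1.4942892  -0.4387701 ] yaw err deg -2.1360774
side face 249 [[ -8.3 -32.6  18.7]
 [ -3.2 -28.4  20.7]
 [ 21.3 -24.1  46. ]
 [ 61.1 -20.   86.7]
 [110.6 -18.9  88.9]]
brass 79 [ 73.  -34.1  40.4] [70.2 75.7]
```

View pics/crop6.png

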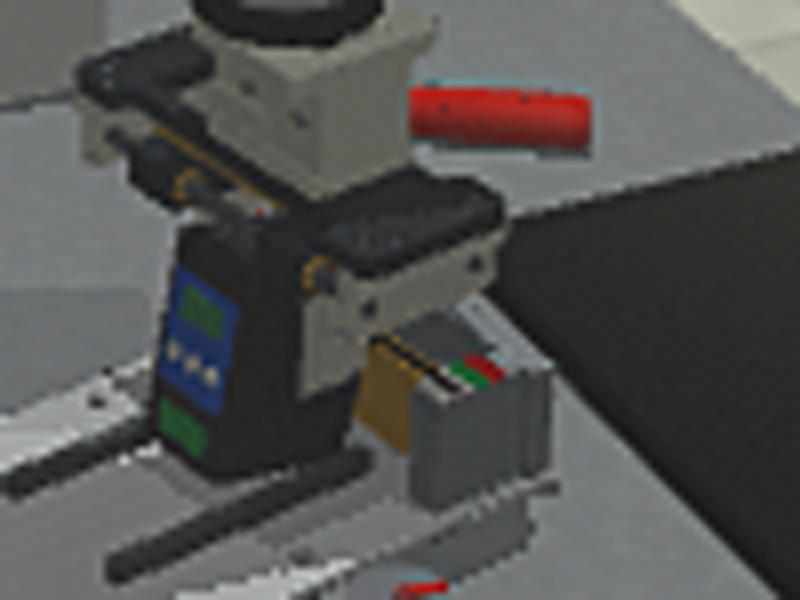

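The pointer at (460,385) is still in the white and the bar looks at rest. The module dragged on the plate and slipped back about 8 mm in the grip. I release it so it stands flat, recentre the hand and regrip lower and firmer.

Call:
carry_out:
  steps: [0, 0, 0, -0.004, 0, 0.7, 0, 0, -0.004, 0, 0.8, 0, 0, -0.004, 0, 0.8, 0, 0, -0.004, 0, 0.8, 0, 0, -0.004, 0, 0.8, 0, 0, -0.004, 0]
  grip_force: 60

```text
clock: 16.85
position: [0.5878, -0.0185, 0.0484]
ee_rot: [-1.564, -0.175, 0.174]
force: [0.5, -0.7, 0.4]
width: 0.8
```

```bash
cat > m.py <<'E'
from h import *
import sys
s=st(); print('jig',jig(s['position']), 'Fjig',s['force'][0]*.9753+s['force'][1]*.2207)
a=np.radians(12.75); Rj=np.array([[np.cos(a),np.sin(a)],[-np.sin(a),np.cos(a)]])
im2,d2=snap('side',sys.argv[1]); P=cloud('side',d2)
J=P.copy(); J[...,:2]=(P[...,:2]-[.5455,-.0282])@Rj.T; J*=1000
h=cv2.cvtColor(im2,cv2.COLOR_RGB2HSV); v,u=np.mgrid[:384,:512]
# front face: dark or blue points near x in -10..20, |y|<24, z 12..95
fr=(abs(J[...,1])<20)&(J[...,2]>15)&(J[...,2]<92)&(J[...,0]>-12)&(J[...,0]<22)&(h[...,2]<140)
q=J[fr]; A=np.c_[np.ones(len(q)),q[:,1],q[:,2]-50]; w=np.ones(len(q))
for _ in range(10):
    c=np.linalg.lstsq(A*w[:,None],q[:,0]*w,rcond=None)[0]; r=q[:,0]-A@c; w=1/np.sqrt(1+(r/1.5)**2)
print('front plane n',len(q),'x0',c[0].round(2),'dx/dy',c[1].round(3),'dx/dz',c[2].round(3),'y range',np.percentile(q[:,1],[1,99]).round(1),'res',np.median(abs(r)).round(2))
# right side face
sd=(abs(J[...,1]+25)<7)&(J[...,2]>20)&(J[...,2]<92)&(J[...,0]>6)&(J[...,0]<70)&(h[...,2]<60)&(u<300)
q=J[sd]; print('side face n',len(q),'y med',np.median(q[:,1]).round(1),'xmax',np.percentile(q[:,0],[95,99]).round(1))
br=(J[...,0]>60)&(J[...,0]<100)&(J[...,1]<-26)&(J[...,1]>-60)&(J[...,2]>20)&(J[...,2]<53)&(h[...,0]>8)&(h[...,0]<30)&(h[...,1]>90)
q=J[br]; print('brass bar n',len(q),'x med',np.median(q[:,0]).round(1))
E
python3 m.py side6
```

```text
16.85 pos [ 0.5878 -0.0185  0.0484] jaw yaw 102.74 tooly [ 0.  0. -1.] F [ 0.5 -0.7  0.4] M [ 0.05 -0.02 -0.01] w 0.8 q [-0.24  0.58  0.26  1.86 -0.22  0.72  1.94]
jig (np.float64(0.0434), np.float64(0.0001)) Fjig 0.31406554017934707
front plane n 110 x0 -10.43 dx/dy -0.008 dx/dz 0.002 y range [-19.6  19.5] res 0.69
side face n 187 y med -23.8 xmax [49.1 54.9]
brass bar n 29 x med 72.0
```

```bash
sed -i "s/^s=st.*$/s=st() if len(sys.argv)<3 else 0/; s/^im2,d2=.*; P=/im2,d2=(snap('side',sys.argv[1]) if len(sys.argv)<3 else load(sys.argv[1])); P=/" m.py; for i in 3 4 5 6; do echo == $i; python3 m.py side$i x; done
python3 - <<'E'
from h import *
im,_=load('side6'); cv2.imwrite('pics/crop7.png',cv2.resize(im[170:245,235:335,::-1],(800,600),interpolation=cv2.INTER_CUBIC))
E
```

```text
== 3
front plane n 14 x0 46.56 dx/dy 1.637 dx/dz -0.429 y range [-19.6 -14.8] res 5.43
side face n 47 y med -21.3 xmax [44.  58.2]
brass bar n 34 x med 72.1
== 4
front plane n 115 x0 -9.88 dx/dy -0.029 dx/dz 0.177 y range [-19.5  18.6] res 1.5
side face n 148 y med -24.3 xmax [51.8 55.7]
brass bar n 36 x med 71.7
== 5
front plane n 162 x0 -3.58 dx/dy -0.023 dx/dz 0.184 y range [-19.7  19.1] res 1.45
side face n 178 y med -23.8 xmax [58.3 62.3]
brass bar n 36 x med 72.7
== 6
front plane n 110 x0 -10.43 dx/dy -0.008 dx/dz 0.002 y range [-19.6  19.5] res 0.69
side face n 187 y med -23.8 xmax [49.1 54.9]
brass bar n 29 x med 72.0
```

View pics/crop7.png

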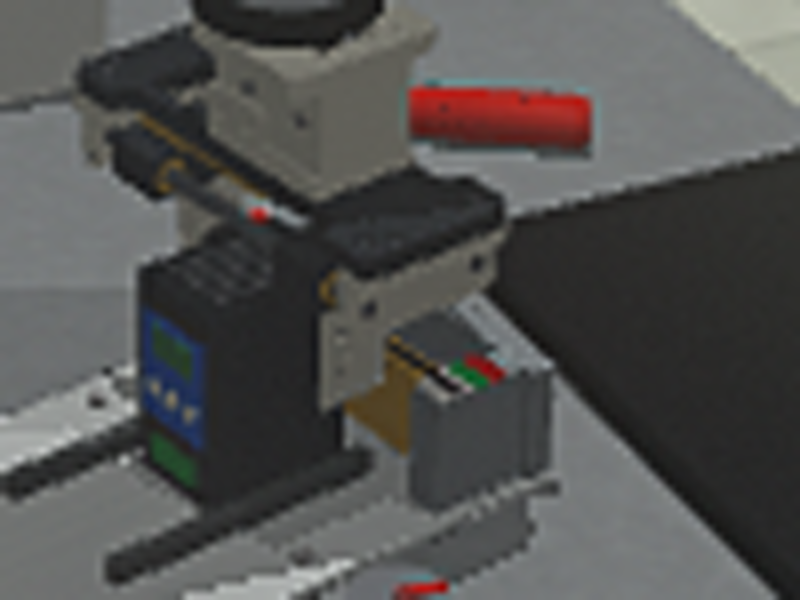

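The depth fit shows the module had pitched 0.18 rad in the grip by friction on the plate. Released, it stands flat again (dx/dz 0.002) with its centre at jig x of about 24. I recentre, regrip and carry it just clear of the plate.

Call:
carry_out:
  steps: [0.8, -0.1, -0.022, 0, 0, 0.8, -0.189, -0.043, -0.03, 0, 0.8, -0.189, -0.043, -0.05, 0, 0.8, -0.189, -0.043, -0.05, 0, 0.8, -0.189, -0.043, -0.05, 0, 0, -0.189, -0.043, -0.05, 0, 0, -0.189, -0.043, -0.05, 0, 0, -0.189, -0.043, -0.05, 0, 0, -0.189, -0.043, -0.05, 0, 0, -0.189, -0.043, -0.05, 0, 0, -0.189, -0.043, -0.05, 0, 0, -0.189, -0.043, -0.05, 0]
  grip_force: 60

```text
clock: 18.1
position: [0.5689, -0.0227, 0.0434]
ee_rot: [-1.564, -0.175, 0.175]
force: [1.4, 0.6, -0.6]
width: 0.544
```

```bash
python3 m.py side7
```

```text
18.1 pos [ 0.5689 -0.0227  0.0434] jaw yaw 102.75 tooly [ 0.  0. -1.] F [ 1.4  0.6 -0.6] M [ 0.12 -0.12 -0.01] w 0.544 q [-0.24  0.57  0.26  1.91 -0.22  0.69  1.95]
front plane n 113 x0 -10.22 dx/dy -0.006 dx/dz -0.008 y range [-19.9  19.9] res 0.88
side face n 114 y med -23.9 xmax [54.2 56.8]
brass bar n 36 x med 72.2
```

Call:
carry_out:
  steps: [0, 0, 0, 0.01, 0, 0, 0, 0, 0.02, 0, 0, 0, 0, 0.02, 0, 0, 0.03, 0.007, 0.02, 0, 0, 0.06, 0.014, 0.02, 0, 0, 0.09, 0.02, 0.02, 0, 0, 0.12, 0.027, 0.02, 0, 0, 0.14, 0.032, 0.02, 0, 0, 0.156, 0.035, 0.02, 0, 0, 0.156, 0.035, 0.02, 0, 0, 0.156, 0.035, 0.02, 0, 0, 0.156, 0.035, 0.02, 0]

```text
clock: 19.35
position: [0.584, -0.0193, 0.0452]
ee_rot: [-1.564, -0.174, 0.175]
force: [-1.7, -1.4, -4.0]
width: 0.541
```

```bash
python3 m.py side8
```

```text
19.35 pos [ 0.584  -0.0193  0.0452] jaw yaw 102.74 tooly [-0.001  0.    -1.   ] F [-1.7 -1.4 -4. ] M [0.   0.58 0.1 ] w 0.541 q [-0.24  0.58  0.26  1.87 -0.22  0.71  1.94]
front plane n 150 x0 4.27 dx/dy -0.013 dx/dz 0.01 y range [-19.8  19.6] res 1.12
side face n 170 y med -24.0 xmax [64.8 69.2]
brass bar n 33 x med 74.9
```

It stays upright and has contact at about 2 N. I press 10 mm further.

Call:
carry_out:
  steps: [0, 0.015, 0.003, 0, 0, 0, 0.03, 0.007, 0, 0, 0, 0.045, 0.01, 0, 0, 0, 0.06, 0.014, 0, 0, 0, 0.075, 0.017, 0, 0, 0, 0.09, 0.02, 0, 0, 0, 0.1, 0.022, 0, 0, 0, 0.1, 0.022, 0, 0, 0, 0.1, 0.022, 0, 0, 0, 0.1, 0.022, 0, 0, 0, 0.1, 0.022, 0, 0]

```text
clock: 20.5
position: [0.5927, -0.0174, 0.0451]
ee_rot: [-1.563, -0.172, 0.177]
force: [-8.5, -2.3, 2.0]
width: 0.543
```

```bash
python3 m.py side9
python3 - <<'E'
from h import *
im,_=load('side9'); cv2.imwrite('pics/crop8.png',cv2.resize(im[170:245,235:335,::-1],(800,600),interpolation=cv2.INTER_CUBIC))
E
```

```text
20.5 pos [ 0.5927 -0.0174  0.0451] jaw yaw 102.73 tooly [-0.003 -0.    -1.   ] F [-8.5 -2.3  2. ] M [-0.09  1.87  0.27] w 0.543 q [-0.24  0.6   0.26  1.85 -0.22  0.73  1.94]
front plane n 146 x0 13.26 dx/dy 0.014 dx/dz 0.008 y range [-19.5  19.8] res 1.09
side face n 174 y med -23.8 xmax [64.3 68.3]
brass bar n 17 x med 83.9
```

View pics/crop8.png

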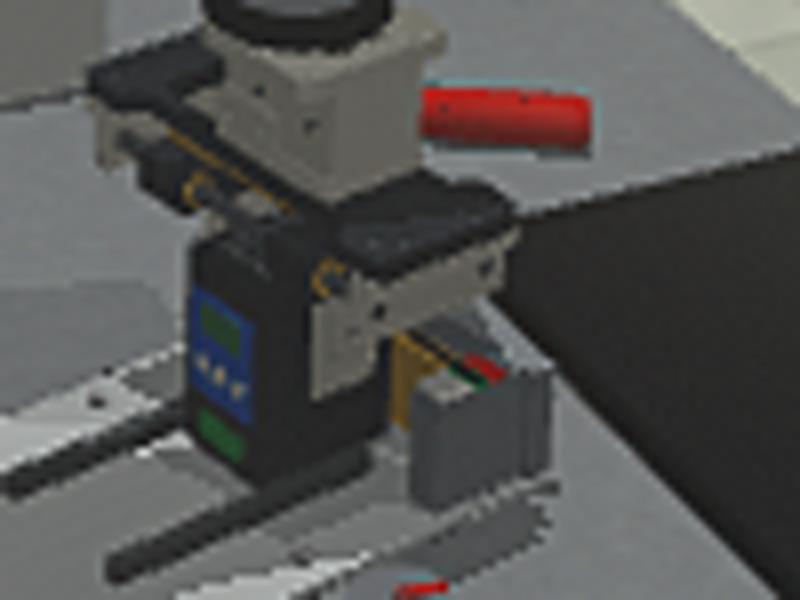

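Pointer in the green (about 465,370), bar pushed about 12 mm, about 9 N. I settle it down about 1 mm and hold to check it is steady.

Call:
carry_out:
  steps: [0, 0, 0, -0.004, 0, 0, 0, 0, -0.008, 0, 0, 0, 0, -0.008, 0, 0, 0, 0, -0.008, 0, 0, 0, 0, -0.008, 0, 0, 0, 0, -0.008, 0, 0, 0, 0, -0.008, 0]

```text
clock: 21.25
position: [0.5927, -0.0174, 0.0443]
ee_rot: [-1.563, -0.172, 0.177]
force: [-9.2, -1.4, 1.2]
width: 0.543
```

```bash
python3 m.py side10
```

```text
21.25 pos [ 0.5927 -0.0174  0.0443] jaw yaw 102.74 tooly [-0.003 -0.    -1.   ] F [-9.2 -1.4  1.2] M [-0.15  1.85  0.19] w 0.543 q [-0.24  0.6   0.26  1.85 -0.22  0.73  1.94]
front plane n 149 x0 13.23 dx/dy 0.0 dx/dz -0.008 y range [-18.6  19.1] res 1.2
side face n 166 y med -23.9 xmax [63.3 67.8]
brass bar n 19 x med 83.8
```

Call:
carry_out:
  steps: [0, 0, 0, 0, 0, 0, 0, 0, 0, 0, 0, 0, 0, 0, 0, 0, 0, 0, 0, 0, 0, 0, 0, 0, 0]

```text
clock: 21.8
position: [0.5927, -0.0174, 0.0443]
ee_rot: [-1.563, -0.172, 0.177]
force: [-9.8, -1.9, 0.4]
width: 0.54
```

```bash
python3 m.py side11
python3 - <<'E'
from h import *
a,_=load('side0'); b,_=load('side11'); c,_=load('side1')
D=lambda a,b,u,v,w,h: np.abs(a[v:v+h,u:u+w].astype(int)-b[v:v+h,u:u+w]).mean().round(1)
print('collar vs after turn',D(c,b,278,238,32,45))
for n,r in dict(psu=(222,150,30,35),mug=(183,140,25,22),screwdriver=(272,178,40,12),tray=(320,245,55,40),meter=(325,300,60,62),mouse=(260,328,50,35)).items(): print(n,D(a,b,*r))
s=arm.observe(); print(abs(s['dq']).max()); arm.sign_off()
E
```

```text
21.8 pos [ 0.5927 -0.0174  0.0443] jaw yaw 102.73 tooly [-0.003 -0.    -1.   ] F [-9.8 -1.9  0.4] M [-0.09  1.88  0.17] w 0.54 q [-0.24  0.6   0.26  1.85 -0.22  0.73  1.94]
front plane n 150 x0 13.19 dx/dy 0.002 dx/dz -0.008 y range [-19.   18.2] res 1.06
side face n 177 y med -23.9 xmax [63.2 68.1]
brass bar n 17 x med 83.5
collar vs after turn 5.6
psu 9.5
mug 6.2
screwdriver 14.2
tray 5.8
meter 7.4
mouse 5.9
0.0011556650785287804
the job is handed in; nothing more can be done
```

The collar is set to 3 and the module is on the plate, brass back pressed against the bar with the pointer in the green. I handed the job in at about 22 s with the arm still holding it; no verdict came back.

- **Collar:** I turned it from 2 to 3 with the bar at rest. Both views showed the red nose on the three-dot group after I let go.
- **First press failed:** the module dragged on the plate and pitched about 0.18 rad in the grip, without pushing the bar. I released it, it stood flat again, and I regripped it lower at 60 N and pressed again.
- **Last checks:**

| Check | Measured |
|---|---|
| Bar pushed back | about 11.5 mm |
| Force along the pressing direction (wrist) | about 10 N |
| Module tilt and yaw error | under 0.01 rad |
| Off centre | about 1 mm |
| Height above the plate, judged from the tool | under 1 mm |
| Arm | at rest |

- **Weaker checks:**
  - The side camera reads the bar face about 2 mm too far, so the bar travel is the difference from its rest reading.
  - Before-and-after image differences were small around the other things. They were largest around the screwdriver (14 grey levels) and the PSU (9.5). The arm or its shadow may explain that, since both stood unmoved in the crops I viewed, but I did not measure their positions again.

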